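# Fit the hose tail to the airbrush foot valve

## Robot

A 6-joint arm with a two-finger parallel gripper is mounted at the origin on the work surface. World frame = base frame: x ahead of the robot, y to its left, z up, the work surface at z = 0. Lengths are in m, angles in rad, forces in N, time in s.
With the tool pointing down it reaches from about 0.375 to 0.75 m from the base axis. Payload 9 kg.
Tool frame: the origin (TCP) lies at the very end of the fingers, on their centre line; the grasp point (between the pads) lies 19 mm behind it; z points along the fingers, y is the line along which they close (so a half turn about z gives the same grasp; the last joint's range is limited). The gripper opens to 85 mm and grips with 20 to 120 N. Pads are 22 mm wide; open, the fingers measure 114 mm over their backs; the gripper's body (76 mm by 85 mm) begins 54 mm behind the grasp point. The pads swing forward as they close: fully open they stand 13 mm farther back than shut.
Start: joints at [0.995, 0.104, 0.097, 1.564, 0, 1.353], TCP at [0.21, 0.562, 0.231] pointing down, gripper open.
Joint ranges: [-2.99, 2.99], [-0.84, 1.86], [-1.1, 1.16], [-1.84, 2.11], [-1.51, 1.56], [-3.14, 3.14]. Speed limits (rad/s): [2.22, 2.22, 2.57, 3.14, 3.14, 3.14].

## Interface

Orientations are given as a 3x3 rotation matrix whose columns are the frame's x, y, z axes.
In Python, from station import robot, imaging, models gives the robot as it stands. Calls block until the motion is done:
- robot.goto(position, orientation): joint-space move of the TCP to a pose.
- robot.line_to(position, ori=None, vel=0.15, until_force=None): straight line of the TCP; ori=None keeps the orientation; vel is the mean speed in m/s. With until_force (N) it stops when the force on the tool has changed by that much, and returns True; else False.
- robot.set_joints(angles): joint-space move.
- robot.command_gripper(opening): finger opening in m; the grip force is fixed at half the most; returns when the fingers have stopped.
- robot.pause(seconds).
- robot.inverse_kinematics(position, orientation): joint angles nearest the present ones, or None.
- robot.get_state(): the state.
- imaging.snapshot(name): name is "side" or "top" or "wrist"; returns (picture, depth): 480x640x3 uint8, red, green, blue; 480x640 float32, m along the optical axis (not along the pixel's ray), 0 where there is no reading.
- imaging.camera_params(name): a dict with "fx", "fy", "cx", "cy" (pixels), "dist_coeffs" ([k1, k2, p1, p2, k3] as OpenCV has them; the pictures are not rectified), "cam_to_world" (4x4, takes a point from camera to world coordinates). Camera axes: x right, y up, looking along -z (the intrinsics and any distortion apply to the point x, -y, -z); pixel columns grow to the right and rows downward; lengths in m; the calibration is good to about 2 mm. A picture is of the moment at which its call begins: read the wrist's pose just before it. camera_params takes no time and is no camera call; for the wrist camera it gives the pose at the moment of the call.
A pose or a line that the arm cannot do raises robot.IKError and nothing moves.
- robot.finish_job(): hands the job in; it is judged then, once.
Trained networks look in the newest picture that a camera, given by its name, has taken for a name from the list of things; names that differ only in an ending like _2 or _b are one class to them, and where a whole thing is asked for, a point or a joint stands for the part that bears it (a point fixed in the world has none). Each returns a list of dicts, best first, with "confidence" (0 to 1); they miss things now and then, are a little off and sometimes report something else, mostly with a low value. They report only what shows in the picture. A call takes as long as a camera call. They do not tell look-alikes from the thing itself.
- models.outline_of(camera, name): "pixels" (480x640 bool, what is visible of it) and "rect" ([left, top, width, height] in pixels, round what is visible of it).
- models.place_of(camera, name): "point" ([column, row] in pixels: a listed point, or the origin of a listed thing).
The state is a dict: "time": time; "qpos": joint angles; "qvel": joint speeds; "effort": joint torques, N m; "eef_pos": TCP position; "eef_rot": TCP orientation; "ft_force": force on the tool from outside, world axes, zero at the start; "torque": the same for the moment, N m; "grip_width": finger opening in m; "gripper_force": force on a finger pad.
Only numpy, scipy, OpenCV 4.12 (cv2) and the standard library are available. Lean on these libraries where they do the work, as an engineer would, in place of code of your own. Each camera call takes 0.05 s, during which the arm holds its last target. There are 200 camera calls.

## Task

Fit the hose tail on the foot valve: with your fingers spin its hex nut clockwise until it is finger-tight, then take the big wrench from the mat and tighten the nut the rest of the way to its stop, where the two white paint marks line up. Lay the wrench back flat on the mat, and only then press the pedal right down to its stop, hold it there for a second to blow the line clear, and let it come up again. Leave everything else on the table where it stands.

Things in the scene. Friction and masses are not known exactly. Their poses are not given: they have to be found in the camera images.
- valve: Pneumatic foot valve, fixed. Blue base 110 x 270 x 8 mm (x, y, z), origin at the centre of its underside, z up. At +y an aluminium block, 64 x 64 mm, centred at y 90 mm, top 58 mm up (silencer low on its +y face). On it a brass elbow, its outlet leaning 35 degrees from vertical to -x, with nut and hose tail. The pedal fills the -y part. 0.25 m of bench on the +y side is free for the wrench.
- nut: Steel hex nut on the outlet, 27 mm across flats, 31 across corners, 20 high; captive, only turns about its z. Origin: centre of its lower face; z points out along the hose tail, up and 35 degrees towards the valve's -x. Two flats are parallel to its x, the others every 60 degrees. It tightens clockwise seen from the tail's free end (negative about its z). White mark on one side.
- tail_tip (a point): Free end of the brass hose tail, on the nut's axis, 46 mm above the nut's lower face (26 mm above its top face); the tail is 17 mm thick.
- mark (a point): White paint mark on the elbow's 28 mm collar, just below the nut's lower face, uphill side (the valve's +x). The nut's own white mark meets it when the nut is fully home.
- thread (a joint): Turn of the nut on its loose thread, rad, grows as it is tightened; starts at 0 to 0.5 and ends at 2.4, finger-tight. Turns easily (0.05 N m) and stays where it is left.
- seal (a joint): Turn of the nut past finger-tight, rad, grows as it is tightened: 0 until thread is at 2.4, then stiff (0.6 N m, constant) up to a hard stop at 0.7, fully home. Stays where it is left.
- pedal (a joint): Pedal angle, rad: 0 up at rest, 0.22 down at its stop, level. Sprung: about 4 N at the pad point starts it, about 10 N takes it to the stop; comes up by itself. Its hinge lies along the valve's x, 45 mm high, at y 40 mm; the free end towards the valve's -y is pressed down.
- pedal_pad (a point): Point on the top of the pedal's rubber tread, midway across (tread 74 mm wide, 100 mm long), 125 mm from the hinge and 35 mm from the free end; the place to press. At rest about 83 mm above the bench; it goes down about 27 mm to the stop.
- wrench: Big steel combination wrench, 230 mm long, 0.2 to 0.33 kg, flat on the mat. Origin at mid-length on its underside; x towards the open jaw, z up. Shank 18 mm wide, 9 thick, its middle 6 mm above the underside; heads 12 thick (jaw end 59 mm wide, ring end 40). Jaw straight, mouth to +x, 29 mm wide: 0.13 rad of play on the nut. Balances near its origin, the place to grip.
- wrench_jaw (a point): Centre of the wrench's open jaw, where the nut's axis belongs: 98.8 mm along +x from the wrench's origin and 6 mm above its underside. The throat lies 16 mm behind it, the flared tips 17 mm ahead.
- mat: Black rubber tool mat 260 x 240 x 4 mm, fixed; origin at the centre of its underside.
- spanner: Bystander: small steel spanner 165 mm long, 8 mm thick, jaw 19 mm (too small), lying on the mat about 110 mm beside the wrench.
- tin: Bystander: empty ribbed tin can, 74 mm across, 108 mm high.
- jar: Bystander: blue paint jar with white cap, 48 mm across, 60 mm high.
- jar2: Bystander: green paint jar with white cap, 48 mm across, 60 mm high.
- clay: Bystander: dark lump of clay, about 70 mm across, 41 mm high.
- tub: Bystander: clear plastic tub, 96 mm across, 50 mm high.
- house: Bystander: cardboard model house, 118 x 148 mm, 115 mm high.
Mind the look-alikes: they are no part of the job. What is shaped like the wrench but black or purple is not meant.

How it is judged:
On the way, in this order (a step that is already met when the one before it is completed fails the run):
1. the nut is spun on by hand until finger-tight (value of joint thread above 2.25 rad and value of joint seal below 0.3 rad and contact force between wrench and nut below 0.5 N), for 0.1 s.
2. the nut is tightened home with the wrench (value of joint seal above 0.6 rad and contact force between wrench and nut above 0.5 N), for 0.02 s.
3. the wrench lies flat on the mat again, let go (x of wrench in the frame of mat between -0.12 and 0.12 m and y of wrench in the frame of mat between -0.12 and 0.12 m and z of wrench in the frame of mat below 0.022 m and angle between the z axis of wrench and the z axis of mat, either way round below 0.08 rad and linear speed of wrench below 0.02 m/s and contact force between the fingers and wrench below 0.1 N), for 0.2 s.
4. the pedal is held down at its stop (value of joint pedal above 0.2 rad), for 0.5 s.
At the end, for the whole second after the job is handed in: The nut is home: thread above 2.25 and seal above 0.6 of 0.7 rad. The wrench lies flat on the mat (its origin less than 120 mm from the mat's middle in each direction and at most 22 mm above the mat's underside, within 0.08 rad of flat), still and let go. The pedal is up again (below 0.03 rad) (all of step 3 and value of joint thread above 2.25 rad and value of joint seal above 0.6 rad and value of joint pedal below 0.03 rad); the robot touches nothing.
It fails at once if the fingers force the nut well past finger-tight (contact force between the fingers and nut above 1 N and value of joint seal above 0.3 rad and velocity of joint seal above 0.1 rad/s).
It fails at once if the wrench is used to run the nut on before it is finger-tight (contact force between wrench and nut above 1 N and value of joint thread below 2.1 rad).
It fails at once if the pedal is pressed before the nut is home (value of joint pedal above 0.1 rad and value of joint seal below 0.6 rad).
It fails at once if a bystander (small spanner, tin, jars, clay, tub, house) is moved more than 30 mm (distance of any of spanner, tin, jar, jar2, clay, tub, house from where it was at the start of the episode above 0.03 m).
It also fails if it takes over 72 s, if anything falls off the work surface, if the arm or the gripper's body presses on something with over 40 N, if the wrist force passes 120 N, or if a joint passes its speed limit or range.

## Working session

There is one attempt and no reset: what is moved stays moved. The work goes in short steps, each a Python script; the robot and the scene stay as the last script left them, time stands still between calls to the robot, and variables do not carry over. Pictures are saved under pics/ and viewed, at most 10 in all, crops included, and the job is handed in when it is done.

```bash
ls; mkdir -p pics; cat > h.py <<'E'
import numpy as np, cv2
from station import robot, imaging, models
def px2w(cam,uv,depth=None,z=None,P=None):
    P=P or imaging.camera_params(cam)
    K=np.array([[P['fx'],0,P['cx']],[0,P['fy'],P['cy']],[0,0,1.]])
    n=cv2.undistortPoints(np.array(uv,float).reshape(-1,1,2),K,np.array(P['dist_coeffs'],float)).reshape(-1,2)
    d=np.c_[n[:,0],-n[:,1],-np.ones(len(n))]
    T=np.array(P['cam_to_world']); R,t=T[:3,:3],T[:3,3]
    dw=d@R.T
    s=np.atleast_1d(depth) if depth is not None else (z-t[2])/dw[:,2]
    return t+dw*np.reshape(s,(-1,1))
def w2px(cam,X,P=None):
    P=P or imaging.camera_params(cam)
    T=np.array(P['cam_to_world']); c=(np.atleast_2d(X)-T[:3,3])@T[:3,:3]
    c=c*[1,-1,-1]
    K=np.array([[P['fx'],0,P['cx']],[0,P['fy'],P['cy']],[0,0,1.]])
    return cv2.projectPoints(c,np.zeros(3),np.zeros(3),K,np.array(P['dist_coeffs'],float))[0].reshape(-1,2)
def save(n,im): cv2.imwrite('pics/'+n+'.png',im[:,:,::-1])
E
python3 - <<'E'
from h import *
for c in ['top','side']:
    im,d=imaging.snapshot(c); save(c+'0',im); np.save(c+'_d.npy',d); np.save(c+'_im.npy',im)
    P=imaging.camera_params(c); print(c,np.round(P['cam_to_world'],3).tolist(),P['fx'])
    for n in ['valve','nut','tail_tip','mark','pedal_pad','wrench','wrench_jaw','mat','spanner','tin','jar','jar2','clay','tub','house']:
        for r in models.place_of(c,n)[:3]:
            u,v=np.round(r['point']).astype(int); z=d[min(max(v,0),479),min(max(u,0),639)]
            print(n,round(r['confidence'],2),u,v,np.round(px2w(c,r['point'],depth=z)[0],3))
print(robot.get_state()['time'])
E
```

```text
pics
top [[-0.008, 0.987, -0.164, 0.306], [-1.0, -0.009, -0.01, -0.14], [-0.011, 0.163, 0.986, 1.247], [0.0, 0.0, 0.0, 1.0]] 447.5007920676033
valve 0.87 264 245 [0.5   0.027 0.06 ]
valve 0.68 229 242 [0.5   0.114 0.098]
nut 0.38 228 251 [0.476 0.11  0.12 ]
nut 0.18 264 243 [0.503 0.027 0.06 ]
tail_tip 0.72 262 244 [0.503 0.031 0.06 ]
tail_tip 0.58 407 238 [ 0.523 -0.369  0.006]
tail_tip 0.41 225 256 [0.46  0.115 0.136]
mark 0.7 227 240 [0.51  0.121 0.089]
mark 0.36 322 160 [ 0.738 -0.131  0.059]
pedal_pad 0.56 288 240 [ 0.51  -0.04   0.078]
wrench 0.85 490 254 [ 0.475 -0.599  0.012]
wrench 0.75 443 340 [ 0.241 -0.456  0.01 ]
wrench 0.59 392 236 [ 0.528 -0.326  0.01 ]
wrench_jaw 0.96 373 195 [ 0.649 -0.277  0.009]
wrench_jaw 0.92 433 373 [ 0.154 -0.426 -0.   ]
wrench_jaw 0.86 491 289 [ 0.379 -0.598  0.005]
mat 0.83 390 233 [ 0.537 -0.321  0.007]
spanner 0.51 408 239 [ 0.52  -0.368  0.012]
spanner 0.21 171 172 [0.692 0.273 0.11 ]
tin 0.69 354 173 [ 0.688 -0.218  0.089]
jar 0.82 304 292 [ 0.373 -0.081  0.062]
jar 0.73 392 236 [ 0.529 -0.325  0.01 ]
jar 0.67 322 158 [ 0.742 -0.131  0.06
[... 869 characters left out ...]
1]
wrench_jaw 0.67 390 286 [ 0.635 -0.269  0.007]
wrench_jaw 0.64 299 441 [ 0.159 -0.419 -0.   ]
mat 0.86 379 321 [ 0.513 -0.329  0.006]
spanner 0.64 393 330 [ 0.509 -0.372  0.007]
spanner 0.43 364 303 [ 0.528 -0.269  0.016]
spanner 0.38 278 261 [0.508 0.017 0.005]
tin 0.9 396 267 [ 0.698 -0.243  0.022]
tin 0.4 313 216 [0.728 0.097 0.024]
jar 0.72 265 300 [ 0.364 -0.095  0.02 ]
jar 0.56 378 248 [ 0.741 -0.147  0.016]
jar2 0.72 265 300 [ 0.364 -0.095  0.02 ]
jar2 0.56 378 248 [ 0.741 -0.147  0.016]
clay 0.74 354 235 [ 0.731 -0.066  0.026]
clay 0.7 310 218 [0.72  0.099 0.019]
tub 0.72 311 217 [0.723 0.098 0.021]
tub 0.52 268 196 [0.681 0.249 0.051]
house 0.42 378 248 [ 0.74  -0.148  0.014]
1.6
```

View pics/top0.png

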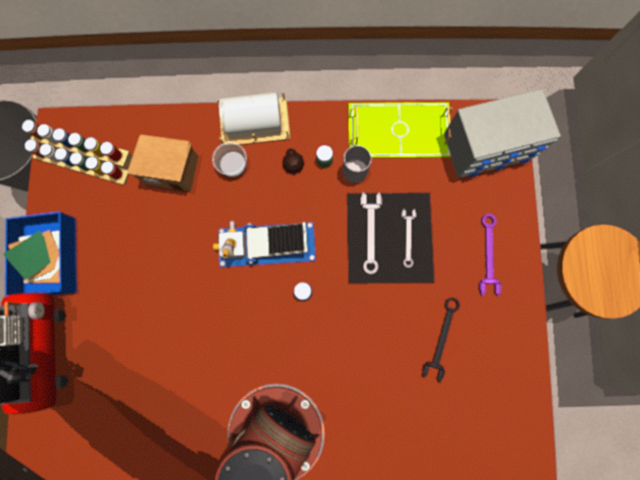

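View pics/side0.png

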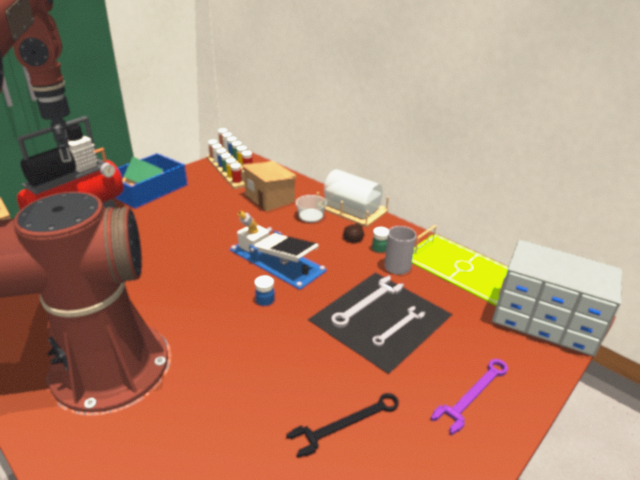

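Candidates in the top view: the steel wrench at (371,234), the small spanner at (408,238), the purple wrench at (490,254) and the black wrench at (440,340). I choose the big steel one on the mat at (371,234). Next I take close wrist views.

```bash
cat >> h.py <<'E'
A=np.deg2rad(35)
def tilt(yaw,phi):
    """tool z along -nut axis; tool y at angle phi in the nut plane, measured from valve x-uphill u towards valve y"""
    Rz=np.array([[np.cos(yaw),-np.sin(yaw),0],[np.sin(yaw),np.cos(yaw),0],[0,0,1]])
    n=Rz@np.array([-np.sin(A),0,np.cos(A)]); u=Rz@np.array([np.cos(A),0,np.sin(A)]); v=Rz@np.array([0,1.,0])
    y=np.cos(phi)*u+np.sin(phi)*v
    return np.c_[np.cross(y,-n),y,-n]
E
python3 - <<'E'
from h import *
im=np.load('top_im.npy')
hsv=cv2.cvtColor(im,cv2.COLOR_RGB2HSV)
m=cv2.inRange(hsv,(95,100,60),(125,255,255)); m[:210]=0;m[275:]=0;m[:,:205]=0;m[:,330:]=0
v,u=np.nonzero(m); w=px2w('top',np.c_[u,v],z=0.008)
r=cv2.minAreaRect(w[:,:2].astype(np.float32)); print('valve',r)
for c,n in [('top','mat'),('side','mat')]:
    imaging.snapshot(c)
    o=models.outline_of(c,n)
    for q in o[:1]:
        v,u=np.nonzero(q['pixels']); w=px2w(c,np.c_[u,v],z=0.004); print(c,n,cv2.minAreaRect(w[:,:2].astype(np.float32)))
# nut viewing pose feasibility
N0=np.array([.486,.115,.098])
n=np.array([-np.sin(A),0,np.cos(A)])
for d in (0.002,0.12,0.2):
  for k in range(-6,7):
    q=robot.inverse_kinematics(N0+n*d,tilt(0,k*np.pi/6))
    print(d,k*30,None if q is None else np.round(q,2))
print(np.round(imaging.camera_params('wrist')['cam_to_world'],3), robot.get_state()['eef_rot'])
E
```

```text
valve ((0.5121880769729614, 0.027522675693035126), (0.11223665624856949, 0.2650597393512726), 3.4380042552948)
top mat ((0.5262166857719421, -0.31871992349624634), (0.24301159381866455, 0.26417645812034607), 89.9800033569336)
side mat ((0.5289293527603149, -0.3215654492378235), (0.26322147250175476, 0.24228140711784363), 0.03592308983206749)
0.002 -180 None
0.002 -150 None
0.002 -120 None
0.002 -90 None
0.002 -60 None
0.002 -30 None
0.002 0 None
0.002 30 None
0.002 60 None
0.002 90 None
0.002 120 None
0.002 150 None
0.002 180 None
0.12 -180 None
0.12 -150 None
0.12 -120 None
0.12 -90 None
0.12 -60 None
0.12 -30 None
0.12 0 None
0.12 30 None
0.12 60 None
0.12 90 None
0.12 120 None
0.12 150 None
0.12 180 None
0.2 -180 None
0.2 -150 None
0.2 -120 None
0.2 -90 None
0.2 -60 None
0.2 -30 None
0.2 0 None
0.2 30 None
0.2 60 None
0.2 90 None
0.2 120 None
0.2 150 None
0.2 180 None
[[ 0.35  -0.887 -0.3    0.133]
 [ 0.937  0.331  0.113  0.592]
 [-0.001 -0.32   0.947  0.374]
 [ 0.     0.     0.     1.   ]] [[-9.36672569e-01  3.50206359e-01  6.04071542e-05]
 [ 3.50206362e-01  9.36672569e-01  4.58485382e-05]
 [-4.05252747e-05  6.41000378e-05 -9.99999997e-01]]
```

```bash
python3 - <<'E'
from h import *
import h
N0=np.array([.498,.115,.098])
for a in (0,10,20,25,30,35,-35):
    h.A=np.deg2rad(a)
    for d in (0.002,0.1):
        n=np.array([-np.sin(np.deg2rad(35)),0,np.cos(np.deg2rad(35))])
        ok=[]
        for k in range(-6,7):
            q=robot.inverse_kinematics(N0+n*d,tilt(0.06,k*np.pi/6))
            ok.append(None if q is None else np.round(q,2).tolist())
        print(a,d,[(k*30-180,o) for k,o in enumerate(ok) if o][::4], sum(o is not None for o in ok))
h.A=np.deg2rad(35)
for x in (.5,.6,.7,.8):
    for z in (.1,.2,.3): print(x,z,robot.inverse_kinematics([x,.1,z],tilt(0,np.pi/2)) is not None, robot.inverse_kinematics([x,.1,z],tilt(0,-np.pi/2)) is not None)
E
```

```text
0 0.002 [(-180, [-0.03, -0.16, -0.4, 1.33, 0.0, -1.66]), (-60, [-0.03, -0.16, -0.4, 1.33, 0.0, 2.53]), (60, [-0.03, -0.16, -0.4, 1.33, 0.0, 0.43]), (180, [-0.03, -0.16, -0.4, 1.33, 0.0, -1.66])] 13
0 0.1 [(-180, [-0.03, -0.35, -0.42, 1.5, 0.0, -1.66]), (-60, [-0.03, -0.35, -0.42, 1.5, 0.0, 2.52]), (60, [-0.03, -0.35, -0.42, 1.5, 0.0, 0.43]), (180, [-0.03, -0.35, -0.42, 1.5, 0.0, -1.66])] 13
10 0.002 [(-180, [-0.04, -0.4, -0.62, 1.18, 0.02, -1.67]), (-60, [-0.04, -0.4, -0.62, 1.18, 0.02, 2.52]), (60, [-0.04, -0.4, -0.62, 1.18, 0.02, 0.42]), (180, [-0.04, -0.4, -0.62, 1.18, 0.02, -1.67])] 13
10 0.1 [(-180, [-0.05, -0.61, -0.61, 1.39, 0.02, -1.68]), (-60, [-0.05, -0.61, -0.61, 1.39, 0.02, 2.51]), (60, [-0.05, -0.61, -0.61, 1.39, 0.02, 0.42]), (180, [-0.05, -0.61, -0.61, 1.39, 0.02, -1.68])] 13
20 0.002 [(-180, [-0.05, -0.68, -0.84, 1.06, 0.04, -1.68]), (-60, [-0.05, -0.68, -0.84, 1.06, 0.04, 2.51]), (60, [-0.05, -0.68, -0.84, 1.06, 0.04, 0.42]), (180, [-0.05, -0.68, -0.84, 1.06, 0.04, -1.68])] 13
20 0.1 [] 0
25 0.002 [(-180, [-0.06, -0.83, -0.95, 1.01, 0.05, -1.68]), (-60, [-0.06, -0.83, -0.95, 1.01, 0.05, 2.51]), (60, [-0.06, -0.83, -0.95, 1.01, 0.05, 0.41]), (180, [-0.06, -0.83, -0.95, 1.01, 0.05, -1.68])] 13
25 0.1 [] 0
30 0.002 [] 0
30 0.1 [] 0
35 0.002 [] 0
35 0.1 [] 0
-35 0.002 [(-180, [-0.01, 0.66, 0.39, 1.91, -0.04, -1.63]), (-60, [-0.01, 0.66, 0.39, 1.91, -0.04, 2.56]), (60, [-0.01, 0.66, 0.39, 1.91, -0.04, 0.47]), (180, [-0.01, 0.66, 0.39, 1.91, -0.04, -1.63])] 13
-35 0.1 [(-180, [-0.01, 0.44, 0.25, 1.99, -0.04, -1.63]), (-60, [-0.01, 0.44, 0.25, 1.99, -0.04, 2.56]), (60, [-0.01, 0.44, 0.25, 1.99, -0.04, 0.47]), (180, [-0.01, 0.44, 0.25, 1.99, -0.04, -1.63])] 13
0.5 0.1 False False
0.5 0.2 False False
0.5 0.3 False False
0.6 0.1 True True
0.6 0.2 True True
0.6 0.3 True True
0.7 0.1 True True
0.7 0.2 True True
0.7 0.3 True True
0.8 0.1 True True
0.8 0.2 True True
0.8 0.3 True True
```

```bash
python3 - <<'E'
from h import *
import h
h.A=0
R=tilt(0,np.pi/2)
robot.goto([.53,.105,.22],R)
P=imaging.camera_params('wrist'); im,d=imaging.snapshot('wrist'); save('w1',im)
np.savez('w1.npz',im=im,d=d); import pickle; pickle.dump(P,open('w1.pkl','wb'))
for n in ['nut','tail_tip','mark','valve']:
    for r in models.place_of('wrist',n)[:2]:
        u,v=np.round(r['point']).astype(int); print(n,r['confidence'],u,v,np.round(px2w('wrist',r['point'],depth=d[v,u],P=P)[0],4))
x=cv2.resize(im,(800,600)); 
print(robot.get_state()['time'])
E
```

```text
nut 0.96 340 168 [0.485  0.1181 0.1224]
tail_tip 0.68 339 126 [0.4613 0.1166 0.1347]
mark 0.72 339 194 [0.5045 0.1187 0.1004]
mark 0.67 88 10 [ 0.3852 -0.0566  0.0367]
valve 0.6 229 175 [0.5003 0.0416 0.0581]
4.0583
```

View pics/w1.png

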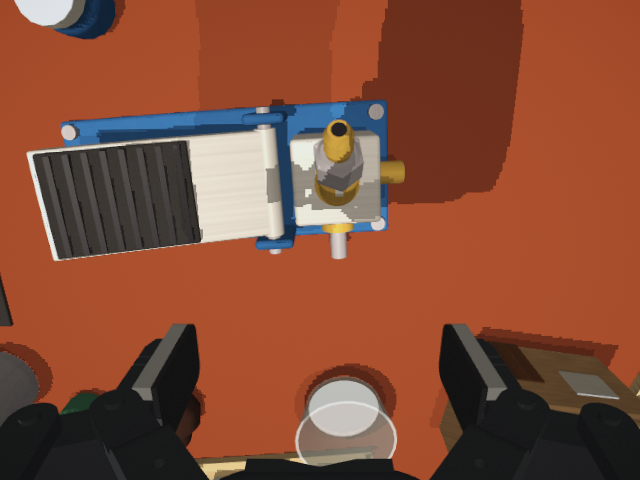

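```bash
cat > fit.py <<'E'
from h import *
import pickle
from scipy.optimize import least_squares
D=np.load('w1.npz'); im,d=D['im'],D['d']; P=pickle.load(open('w1.pkl','rb'))
hsv=cv2.cvtColor(im,cv2.COLOR_RGB2HSV)
m=cv2.inRange(hsv,(98,120,40),(125,255,255)); m[:90]=0;m[270:]=0;m[:,:55]=0
v,u=np.nonzero(m); w=px2w('wrist',np.c_[u,v],depth=d[v,u],P=P); w=w[w[:,2]<.02]
r=cv2.minAreaRect(w[:,:2].astype(np.float32)); print('base',r,w[:,2].mean())
b=px2w('wrist',[(68,131),(376,111),(378,224)],z=.011,P=P); print('bolts',np.round(b,4).tolist())
yaw=np.deg2rad(r[2] if r[2]<45 else r[2]-90); yb=np.arctan2(-(b[1]-b[0])[0],(b[1]-b[0])[1]); print(np.degrees(yaw),np.degrees(yb))
V,U=np.mgrid[90:215,295:385]; V=V.ravel();U=U.ravel()
w=px2w('wrist',np.c_[U,V],depth=d[V,U],P=P); 
top=w[(w[:,2]>.052)&(w[:,2]<.064)]; print('blocktop',cv2.minAreaRect(top[:,:2].astype(np.float32)),np.median(top[:,2]))
def axes(yaw):
    T=tilt(yaw,0); return T[:,1],np.array([-np.sin(yaw),np.cos(yaw),0]),-T[:,2]
u_,v_,n=axes(yb); w=w[w[:,2]>.085]
N=np.array([.4878,.118,.097])
for it in range(4):
    h=(w-N)@n; t=w[(h>23)|((h>.023)&(h<.044))]
    f=lambda p:np.hypot((t-N)@u_-p[0],(t-N)@v_-p[1])-.0085
    s=least_squares(f,[0,0],loss='soft_l1',f_scale=.001)
    h=(w-N)@n; N=N+s.x[0]*u_+s.x[1]*v_
    rr=np.hypot((w-N)@u_,(w-N)@v_)
    c=h[(rr<.0085)&(h>.036)]; N=N+(np.percentile(c,90)-.046)*n
print(len(t),s.x,'N',N,'resid',np.abs(f(s.x)).mean(), 'h hist',np.histogram((w-N)@n,bins=np.arange(-.01,.055,.005)))
rel=np.array([[np.cos(yb),np.sin(yb)],[-np.sin(yb),np.cos(yb)]])@(N[:2]-np.array(r[0])); print('N in valve',rel)
np.savez('nut.npz',N=N,yaw=yb)
c=cv2.resize(im[100:220,280:400],(600,600),interpolation=cv2.INTER_CUBIC)
for q in [N,N+.046*n,N+.02*n,N+.0155*u_,N+.0155*v_,N-.0155*v_]:
    p=(w2px('wrist',q,P=P)[0]-[280,100])*5; cv2.circle(c,tuple(int(k) for k in p),4,(255,0,255),1)
save('nutcrop',c)
E
python3 fit.py
```

```text
base ((0.5102134346961975, 0.0289747416973114), (0.10900534689426422, 0.26857465505599976), 3.331294298171997) 0.008119348545358882
bolts [[0.4709, -0.1, 0.011], [0.4571, 0.1513, 0.011], [0.5504, 0.1568, 0.011]]
3.331294298171997 3.1358475857951427
blocktop ((0.5008758902549744, 0.12010406702756882), (0.06319893151521683, 0.05748400464653969), 89.80921173095703) 0.05796472994118873
653 [-1.06780210e-09  3.78632925e-10] N [0.48807396 0.11757356 0.0979769 ] resid 0.000531894628028791 h hist (array([216,  52, 144, 160, 166, 475, 656, 117, 121, 120, 365, 308]), array([-0.01 , -0.005,  0.   ,  0.005,  0.01 ,  0.015,  0.02 ,  0.025,
        0.03 ,  0.035,  0.04 ,  0.045,  0.05 ]))
N in valve [-0.01725966  0.08967726]
```

View pics/nutcrop.png

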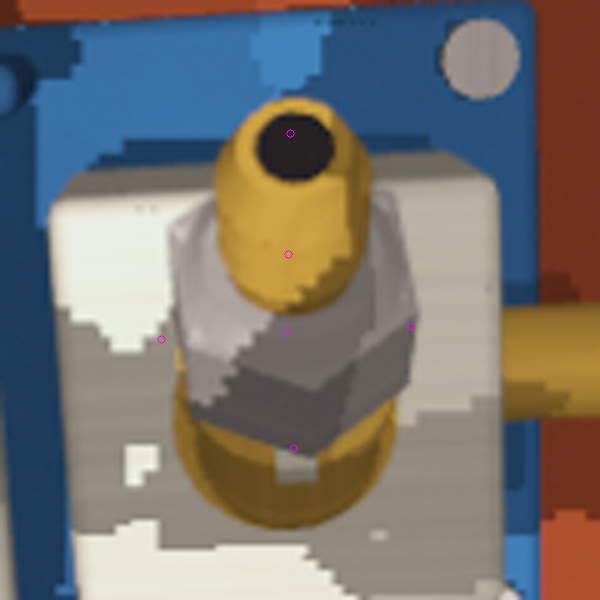

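```bash
cat >> h.py <<'E'
from scipy.spatial.transform import Rotation as Ro
def grip(yaw,phi,beta):
    """tilt() with the tool then pitched by beta about its own y"""
    return tilt(yaw,phi)@Ro.from_euler('y',beta).as_matrix()
E
cat > fit2.py <<'E'
exec(open('fit.py').read().split("rel=")[0])
h=(w-N)@n; a=(w-N)@u_; b=(w-N)@v_
rr=np.hypot(a,b)
print('top face h',np.percentile(h[(rr>.0095)&(rr<.0125)&(h>.01)&(h<.03)],[20,50,80]))
s=(h>.002)&(h<.018)&(rr<.017)&(rr>.011)
def err(p):
    c=np.array([np.cos(p[0]+np.arange(6)*np.pi/3),np.sin(p[0]+np.arange(6)*np.pi/3)])
    return (np.c_[a[s]-p[1],b[s]-p[2]]@c).max(1)-.0135
best=min((least_squares(err,[t,0,0],loss='soft_l1',f_scale=.0007) for t in np.arange(0,1.05,.1)),key=lambda r:r.cost)
print('normal angle deg mod60',np.degrees(best.x[0])%60,best.x[1:],best.cost,s.sum())
for t in np.arange(0,60,10): 
    r=least_squares(lambda p:err([np.radians(t),p[0],p[1]]),[0,0],loss='soft_l1',f_scale=.0007); print(t,r.cost,r.x)
E
python3 fit2.py; python3 - <<'E'
from h import *
Z=np.load('nut.npz'); N,yaw=Z['N'],float(Z['yaw'])
n=-tilt(yaw,0)[:,2]
st=robot.get_state()
for be in range(-60,61,10):
    s=''
    for ph in range(-180,181,10):
        R=grip(yaw,np.radians(ph),np.radians(be))
        q=robot.inverse_kinematics(N+.008*n,R); q2=robot.inverse_kinematics(N+.008*n-.09*R[:,2],R)
        s+='.' if q is None else ('o' if q2 is None else '#')
    print('%4d'%be,s)
E
```

```text
base ((0.5102134346961975, 0.0289747416973114), (0.10900534689426422, 0.26857465505599976), 3.331294298171997) 0.008119348545358882
bolts [[0.4709, -0.1, 0.011], [0.4571, 0.1513, 0.011], [0.5504, 0.1568, 0.011]]
3.331294298171997 3.1358475857951427
blocktop ((0.5008758902549744, 0.12010406702756882), (0.06319893151521683, 0.05748400464653969), 89.80921173095703) 0.05796472994118873
653 [-1.06780210e-09  3.78632925e-10] N [0.48807396 0.11757356 0.0979769 ] resid 0.000531894628028791 h hist (array([216,  52, 144, 160, 166, 475, 656, 117, 121, 120, 365, 308]), array([-0.01 , -0.005,  0.   ,  0.005,  0.01 ,  0.015,  0.02 ,  0.025,
        0.03 ,  0.035,  0.04 ,  0.045,  0.05 ]))
top face h [0.02041857 0.02131621 0.02211098]
normal angle deg mod60 36.20472977254084 [ 0.00092912 -0.00013766] 1.5736455703903208e-05 528
0 0.00019221270541880302 [ 0.00107679 -0.00012017]
10 0.00019905915819589816 [ 0.00110844 -0.00012539]
20 0.000142880907065597 [ 0.00106092 -0.00013896]
30 5.212324525986726e-05 [ 0.00096014 -0.00016027]
40 3.220530748516178e-05 [ 0.00093469 -0.00013111]
50 0.00012696887758283895 [ 1.00806962e-03 -9.58432429e-05]
 -60 #####################....o.......####
 -50 #####################.............###
 -40 ####################...............##
 -30 .###################.................
 -20 ...oo############o...................
 -10 .....................................
   0 .....................................
  10 .....................................
  20 .....................oo############o.
  30 ##.................##################
  40 ##...............####################
  50 ###.............#####################
  60 ###....o.......######################
```

```bash
cat >> h.py <<'E'
try:
    Z=np.load('nut.npz'); yaw=np.radians(3.2); _T=tilt(yaw,0); n=-_T[:,2]; uu=_T[:,1]; vv=np.cross(n,uu)
    N=Z['N']+.0009*uu+.0012*n
except Exception as e: print(e)
def st(msg=''):
    s=robot.get_state(); print(msg,'t %.2f'%s['time'],'pos',np.round(s['eef_pos'],4),'F',np.round(s['ft_force'],1),'M.n %.2f'%(np.array(s['torque'])@n),'w %.4f'%s['grip_width'],'gf %.1f'%s['gripper_force']); return s
E
python3 - <<'E'
from h import *
be=np.radians(40); C=N+.009*n
R=grip(yaw,np.radians(156.2),be); print(N,R[:,2])
# feasibility of the whole turn
for ph in range(156,30,-6):
    q=robot.inverse_kinematics(C,grip(yaw,np.radians(ph),be)); print(ph,None if q is None else np.round(q,2))
robot.goto(C-.14*R[:,2],R); st('pre')
robot.line_to(C-.05*R[:,2],vel=.2); 
f=robot.line_to(C,vel=.05,until_force=8); st('at %s'%f)
robot.command_gripper(0.02); st('gripped')
im,_=imaging.snapshot('wrist'); save('w2',im)
E
```

```text
[0.48812283 0.11757629 0.0994761 ] [ 0.2593782  -0.5745417  -0.77628911]
156 [ 0.36 -0.17 -0.52  1.17 -0.68 -0.66]
150 [ 0.33 -0.14 -0.48  1.21 -0.62 -0.59]
144 [ 0.3  -0.12 -0.44  1.25 -0.57 -0.52]
138 [ 0.27 -0.1  -0.4   1.29 -0.51 -0.46]
132 [ 0.24 -0.09 -0.38  1.32 -0.45 -0.4 ]
126 [ 0.21 -0.08 -0.35  1.34 -0.38 -0.35]
120 [ 0.17 -0.07 -0.33  1.36 -0.32 -0.29]
114 [ 0.13 -0.07 -0.32  1.38 -0.26 -0.25]
108 [ 0.1  -0.07 -0.31  1.39 -0.2  -0.2 ]
102 [ 0.06 -0.07 -0.31  1.41 -0.13 -0.16]
96 [ 0.02 -0.07 -0.31  1.41 -0.07 -0.12]
90 [-0.02 -0.08 -0.32  1.42 -0.01 -0.08]
84 [-0.06 -0.09 -0.33  1.42  0.06 -0.04]
78 [-0.1  -0.1  -0.34  1.43  0.12  0.  ]
72 [-0.14 -0.12 -0.36  1.43  0.18  0.04]
66 [-0.18 -0.13 -0.39  1.42  0.25  0.08]
60 [-0.22 -0.15 -0.41  1.42  0.31  0.12]
54 [-0.26 -0.18 -0.45  1.42  0.37  0.16]
48 [-0.3  -0.2  -0.48  1.41  0.43  0.21]
42 [-0.34 -0.23 -0.52  1.4   0.49  0.25]
36 [-0.38 -0.26 -0.56  1.39  0.55  0.3 ]
pre t 4.87 pos [0.4468 0.1979 0.2156] F [ 0.5 -0.4 -0.2] M.n -0.30 w 0.0851 gf 0.0
at False t 6.62 pos [0.4831 0.1174 0.1071] F [ 0.  -0.1  0.2] M.n -0.31 w 0.0859 gf 0.0
gripped t 7.19 pos [0.483  0.1174 0.1072] F [-3.5  1.4  4.4] M.n -0.49 w 0.0246 gf 59.0
```

View pics/w2.png

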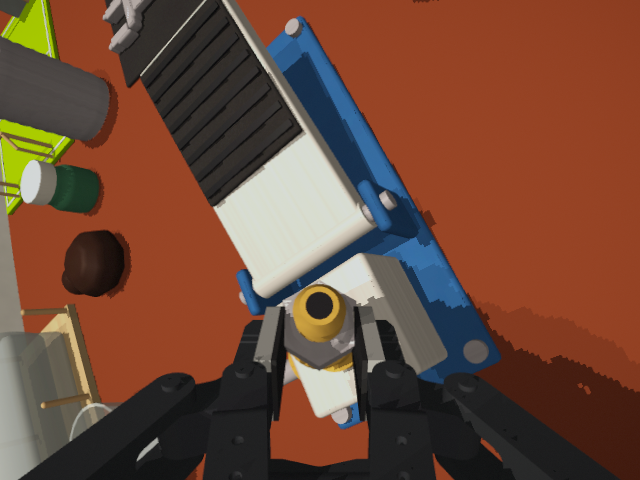

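The picture shows both pads on the nut's flats, with the nut at (320,335) and the tail at (318,300). I turn now, watching the moment.

```bash
python3 - <<'E'
from h import *
be=np.radians(40); C=N+.009*n
for ph in list(np.arange(146,48,-10.))+[48,45,42]:
    q=robot.inverse_kinematics(C,grip(yaw,np.radians(ph),be)); robot.set_joints(q)
    s=robot.get_state(); r=np.array(s['eef_pos'])-N
    M=np.array(s['torque']); F=np.array(s['ft_force'])
    print(ph,'t %.2f'%s['time'],'M.n %.2f'%(M@n),'Mtool',np.round(np.array(s['eef_rot']).T@M,2),'F',np.round(F,1),'w %.4f'%s['grip_width'],'tau6 %.2f'%s['effort'][5])
imaging.snapshot('wrist'); im,_=imaging.snapshot('wrist'); save('w3',im)
E
```

```text
146.0 t 7.49 M.n -0.70 Mtool [-0.76  0.72  0.28] F [-6.3  3.3 10. ] w 0.0245 tau6 0.24
136.0 t 7.74 M.n -0.54 Mtool [-0.59  0.75  0.22] F [-5.4  3.2  9.5] w 0.0242 tau6 0.16
126.0 t 7.99 M.n -0.47 Mtool [-0.41  0.79  0.28] F [-4.8  2.5  8.9] w 0.0246 tau6 0.11
116.0 t 8.24 M.n -0.40 Mtool [-0.32  0.86  0.25] F [-4.2  1.9  8.2] w 0.0245 tau6 0.08
106.0 t 8.49 M.n -0.19 Mtool [-0.07  0.84  0.19] F [-3.8  1.7  8.1] w 0.0251 tau6 0.06
96.0 t 8.74 M.n -0.09 Mtool [0.1  0.83 0.2 ] F [-3.2  0.5  7.7] w 0.0243 tau6 0.04
86.0 t 8.99 M.n -0.00 Mtool [0.25 0.82 0.21] F [-3.8 -0.6  8. ] w 0.0247 tau6 0.02
76.0 t 9.24 M.n 0.11 Mtool [0.4  0.87 0.19] F [-3.  -0.5  7.6] w 0.0248 tau6 0.02
66.0 t 9.49 M.n 0.17 Mtool [0.6  0.8  0.28] F [-3.2 -1.5  7.2] w 0.0248 tau6 0.02
56.0 t 9.74 M.n 0.29 Mtool [0.7  0.78 0.22] F [-3.4 -2.1  7.9] w 0.0249 tau6 0.03
48 t 9.99 M.n 0.45 Mtool [0.99 0.75 0.24] F [-4.9 -2.4  8.2] w 0.0249 tau6 -0.02
45 t 10.24 M.n 0.64 Mtool [1.3  0.69 0.25] F [-5.6 -4.5  8.4] w 0.0248 tau6 -0.17
42 t 10.49 M.n 0.69 Mtool [1.41 0.73 0.28] F [-6.2 -4.5  9. ] w 0.0244 tau6 -0.17
```

View pics/w3.png

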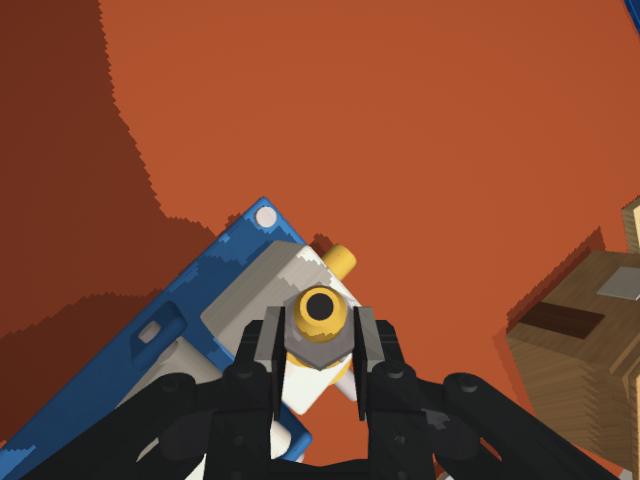

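```bash
python3 - <<'E'
from h import *
import h,pickle
be=np.radians(40); C=N+.009*n
R=grip(yaw,np.radians(39.),be)
robot.set_joints(robot.inverse_kinematics(C,R)); s=st('39'); print(s['effort'][5])
robot.pause(.15)
robot.command_gripper(.07)
robot.line_to(C-.13*R[:,2],vel=.25)
h.A=0; robot.goto([.53,.105,.22],tilt(0,np.pi/2)); robot.pause(.2)
P=imaging.camera_params('wrist'); im,d=imaging.snapshot('wrist')
np.savez('w1.npz',im=im,d=d); pickle.dump(P,open('w1.pkl','wb')); st()
E
cp nut.npz nut0.npz; python3 fit2.py | grep -v h\ hist; cp nut0.npz nut.npz
python3 - <<'E'
import cv2,numpy as np
im=np.load('w1.npz')['im']; cv2.imwrite('pics/n2.png',cv2.resize(im[100:220,280:400],(600,600),interpolation=cv2.INTER_CUBIC)[:,:,::-1])
E
```

```text
39 t 10.84 pos [0.4827 0.1165 0.1072] F [-5.8 -6.1  9.1] M.n 0.71 w 0.0249 gf 64.4
-0.16991834621876478
 t 13.07 pos [0.5297 0.104  0.2194] F [-0.5 -0.2 -0.4] M.n -0.04 w 0.0698 gf 0.0
base ((0.5102749466896057, 0.029036834836006165), (0.10914793610572815, 0.2680380344390869), 3.34489369392395) 0.00812544042019927
bolts [[0.4695, -0.1008, 0.011], [0.4565, 0.1499, 0.011], [0.5496, 0.1551, 0.011]]
3.34489369392395 2.956664349379382
blocktop ((0.5006608366966248, 0.1190599724650383), (0.05653925985097885, 0.06426364928483963), 0.3021380603313446) 0.057948020301290926
        0.03 ,  0.035,  0.04 ,  0.045,  0.05 ]))
top face h [0.0202886  0.02110047 0.02185478]
normal angle deg mod60 38.81393755634133 [0.0011253  0.00014299] 2.9675882916901238e-05 551
0 0.00018349576540366367 [0.001269   0.00017154]
10 0.00019545248943399725 [0.00121173 0.00014819]
20 0.0001532261567143867 [0.00128258 0.00016548]
30 7.66526483883106e-05 [0.00126663 0.00021039]
40 3.117216465950024e-05 [0.00111987 0.00013489]
50 0.00011280719343163659 [0.00123416 0.00023998]
```

View pics/n2.png

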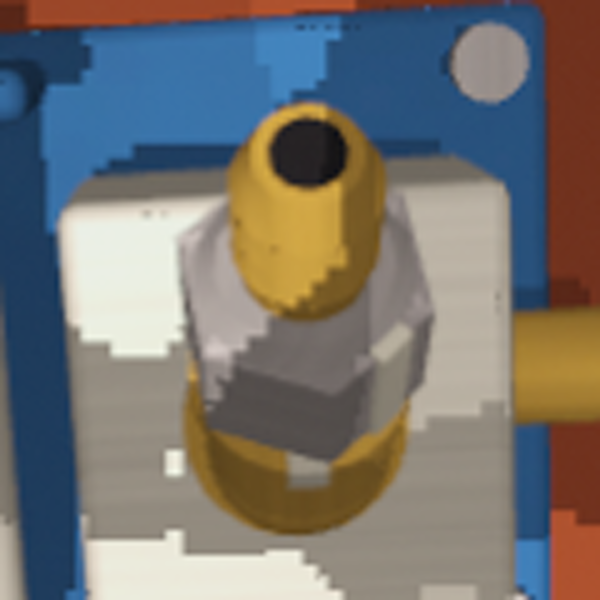

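The nut's white mark at (390,375) stands about 39 degrees short of the collar mark at (308,470). That makes it finger-tight, with seal about 0.02. Next I check where the wrench can be used and locate it.

```bash
python3 - <<'E'
from h import *
for flip in (0,1):
  for be in (-30,-20,-10,0,10,20,30):
    for r in (.099,.13):
        s=''
        for psi in range(150,-71,-10):
            p=np.radians(psi); hd=np.cos(p)*uu+np.sin(p)*vv
            R=grip(yaw,p+np.pi/2+np.pi*flip,np.radians(be))
            s+='.' if robot.inverse_kinematics(N+r*hd+.004*n,R) is None else '#'
        print(flip,'%4d'%be,r,s)
im,d=imaging.snapshot('top')
for c in ['top','side']:
    im,d=imaging.snapshot(c)
    for nm in ['wrench','wrench_jaw']:
        for r in models.outline_of(c,nm)[:4] if nm=='wrench' else []:
            v,u=np.nonzero(r['pixels']); w=px2w(c,np.c_[u,v],z=.012); b=cv2.minAreaRect(w[:,:2].astype(np.float32))
            print(c,nm,round(r['confidence'],2),np.round(r['rect']),np.round(b[0],4),np.round(b[1],4),round(b[2],2))
E
```

```text
0  -30 0.099 ####...................
0  -30 0.13 ####...................
0  -20 0.099 .......................
0  -20 0.13 .......................
0  -10 0.099 .......................
0  -10 0.13 .......................
0    0 0.099 ..........#######......
0    0 0.13 .......############....
0   10 0.099 ......################.
0   10 0.13 .....##################
0   20 0.099 .....##################
0   20 0.13 ....###################
0   30 0.099 ....###################
0   30 0.13 ...####################
1  -30 0.099 ....###################
1  -30 0.13 ...####################
1  -20 0.099 .....##################
1  -20 0.13 ....###################
1  -10 0.099 ......################.
1  -10 0.13 .....##################
1    0 0.099 ..........#######......
1    0 0.13 .......############....
1   10 0.099 .......................
1   10 0.13 .......................
1   20 0.099 .......................
1   20 0.13 .......................
1   30 0.099 ####...................
1   30 0.13 ####...................
top wrench 0.73 [360. 192.  19.  80.] [ 0.54   -0.2649] [0.054  0.2235] 88.26
top wrench 0.72 [426. 300.  34.  78.] [ 0.2478 -0.4479] [0.0569 0.2201] 74.84
top wrench 0.59 [480. 215.  18.  84.] [ 0.4765 -0.596 ] [0.0615 0.2285] 86.07
side wrench 0.69 [429. 361.  80.  73.] [ 0.4737 -0.5983] [0.0591 0.2366] 87.3
side wrench 0.6 [287. 392. 107.  65.] [ 0.2456 -0.4515] [0.0612 0.2281] 75.26
side wrench 0.59 [330. 277.  73.  51.] [ 0.5396 -0.2656] [0.0629 0.231 ] 87.31
```

```bash
cat >> h.py <<'E'
BE=np.radians(12); R_J=.0988
def use_R(psi,flip):
    p=np.radians(psi); return grip(yaw,p+np.pi/2+np.pi*flip,(-1 if flip else 1)*BE)
def use_W(psi):
    p=np.radians(psi); hd=np.cos(p)*uu+np.sin(p)*vv
    return np.c_[-hd,np.cross(n,-hd),n],hd
def pick_R(wy,flip):
    W,_=use_W(50); return Ro.from_euler('z',wy).as_matrix()@W.T@use_R(50,flip)
E
python3 - <<'E'
from h import *
import pickle
for f in (0,1):
    R=pick_R(np.radians(-2),f); print(f,R.round(2).tolist())
    for p in ([.54,-.265,.008],[.54,-.265,.2]):
        q=robot.inverse_kinematics(p,R); print(None if q is None else np.round(q,2))
    for psi in (75,68.8,50,26):
        W,hd=use_W(psi)
        for dr,dn in ((0,0),(.05,0),(.05,.06)):
            q=robot.inverse_kinematics(N+(R_J+dr)*hd+(.008+dn)*n,use_R(psi,f)); print(psi,dr,dn,None if q is None else np.round(q,2))
R=pick_R(np.radians(-2),0)
x=np.array([1,0,0]); 
for f in (0,1):
    for k in (1,):
        try:
            R=pick_R(np.radians(-2),f); R[:]=np.c_[np.cross(R[:,1],[0,0,-1.]),R[:,1],[0,0,-1.]]
            robot.goto([.54,-.265,.26],R); break
        except robot.IKError as e: print('ik',f,e)
    else: continue
    break
robot.pause(.2)
P=imaging.camera_params('wrist'); im,d=imaging.snapshot('wrist'); save('w4',im)
np.savez('w4.npz',im=im,d=d); pickle.dump(P,open('w4.pkl','wb'))
for r in models.outline_of('wrist','wrench')[:3]:
    v,u=np.nonzero(r['pixels']); w=px2w('wrist',np.c_[u,v],depth=d[v,u],P=P); b=cv2.minAreaRect(w[:,:2].astype(np.float32))
    print(r['confidence'],r['rect'],b,np.median(w[:,2]))
for nm in('wrench','wrench_jaw'):
  for r in models.place_of('wrist',nm)[:3]: print(nm,r['confidence'],np.round(r['point']),px2w('wrist',r['point'],z=.012,P=P))
st()
E
```

```text
0 [[0.98, -0.03, 0.21], [-0.03, -1.0, -0.01], [0.21, 0.0, -0.98]]
[-0.74 -0.03 -0.47  0.97  0.14  2.44]
[-0.74 -0.14 -0.21  1.33  0.14  2.44]
75 0 0 [ 0.36 -0.64 -0.85  0.88 -0.35 -1.03]
75 0.05 0 [ 0.46 -0.48 -0.72  0.88 -0.4  -0.94]
75 0.05 0.06 [ 0.49 -0.59 -0.71  1.02 -0.41 -0.9 ]
68.8 0 0 [ 0.34 -0.6  -0.81  0.9  -0.33 -0.94]
68.8 0.05 0 [ 0.43 -0.44 -0.68  0.9  -0.37 -0.85]
68.8 0.05 0.06 [ 0.46 -0.55 -0.66  1.03 -0.38 -0.82]
50 0 0 [ 0.26 -0.53 -0.71  0.95 -0.25 -0.68]
50 0.05 0 [ 0.32 -0.38 -0.56  0.97 -0.28 -0.61]
50 0.05 0.06 [ 0.34 -0.48 -0.55  1.09 -0.28 -0.6 ]
26 0 0 [ 0.13 -0.49 -0.63  1.01 -0.12 -0.38]
26 0.05 0 [ 0.17 -0.35 -0.48  1.03 -0.14 -0.34]
26 0.05 0.06 [ 0.17 -0.45 -0.47  1.14 -0.14 -0.34]
1 [[-0.98, 0.03, 0.21], [0.03, 1.0, -0.01], [-0.21, -0.0, -0.98]]
[-0.74 -0.03 -0.47  0.97  0.14 -0.7 ]
[-0.74 -0.14 -0.21  1.33  0.14 -0.7 ]
75 0 0 [ 0.36 -0.64 -0.85  0.88 -0.35  2.11]
75 0.05 0 [ 0.46 -0.48 -0.72  0.88 -0.4   2.21]
75 0.05 0.06 [ 0.49 -0.59 -0.71  1.02 -0.41  2.24]
68.8 0 0 [ 0.34 -0.6  -0.81  0.9  -0.33  2.2 ]
68.8 0.05 0 [ 0.43 -0.44 -0.68  0.9  -0.37 
[... 340 characters left out ...]
  2.81]
0.94 [597.6, 231.4, 42.0, 114.5] ((0.5181019306182861, -0.4701302647590637), (0.4447299838066101, 0.10796845704317093), 49.12808609008789) 0.010763931061525733
0.83 [289.6, 58.1, 62.8, 246.5] ((0.5403968095779419, -0.2657623291015625), (0.05992275848984718, 0.231658935546875), 88.01068115234375) 0.015010134930337315
0.65 [504.0, 346.7, 40.2, 49.4] ((0.47304317355155945, -0.392667293548584), (0.38808801770210266, 0.05096075311303139), 32.59931182861328) 0.011184308871120152
wrench 0.67 [321. 191.] [[ 0.54006264 -0.26656394  0.012     ]]
wrench_jaw 0.98 [621. 330.] [[ 0.37832769 -0.58618149  0.012     ]]
 t 15.90 pos [ 0.54   -0.2649  0.26  ] F [-0.1 -0.3  0.1] M.n 0.01 w 0.0700 gf 0.0
```

View pics/w4.png

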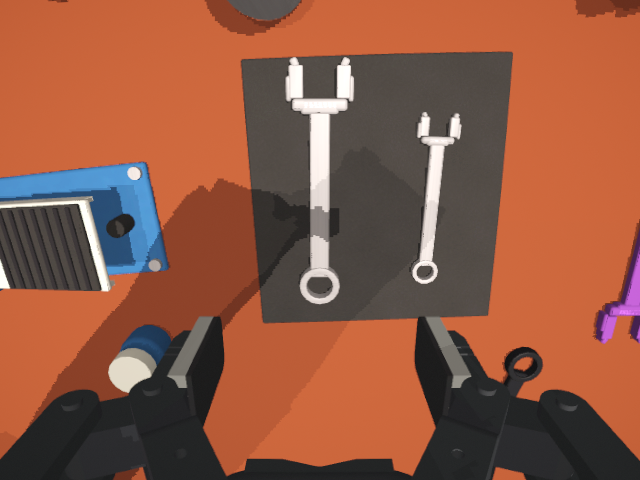

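The close view shows the steel wrench with its shank at (320,190) and jaw up, towards +x. The small spanner at (432,200) stays clear, and the purple and black look-alikes are off the mat. I pick it now.

```bash
python3 - <<'E'
from h import *
wy=np.radians(-2.0); R=pick_R(wy,1); p=np.array([.5404,-.2658,.004+.004])
robot.command_gripper(.05)
robot.goto(p+[0,0,.08],R)
f=robot.line_to(p,vel=.08,until_force=6); st('down %s'%f)
robot.command_gripper(.005); st('grip')
np.save('pickpos.npy',robot.get_state()['eef_pos'])
robot.line_to(p+[0,0,.24],vel=.25); st('up')
W,hd=use_W(69)
Rv=Ro.from_euler('z',np.pi/2).as_matrix()@R   # jaw facing +y half way
for yy,a in ((-.1,-60),(.12,-120)):
    Rv=Ro.from_euler('z',np.radians(-a)).as_matrix()@R
    for s in (1,-1):
        Rv=Ro.from_euler('z',np.radians(s*-a)).as_matrix()@R
        q=robot.inverse_kinematics([.55,yy,.28],Rv); print(yy,s*-a,None if q is None else np.round(q,2))
E
```

```text
down False t 20.08 pos [ 0.5408 -0.2661  0.0087] F [-0.4 -0.  -0.1] M.n -0.02 w 0.0499 gf 0.0
grip t 20.48 pos [ 0.5408 -0.2661  0.0087] F [-1.3  1.4  5.3] M.n -0.07 w 0.0156 gf 59.1
up t 21.59 pos [ 0.5398 -0.2653  0.246 ] F [-0.1 -0.2 -2.3] M.n 0.01 w 0.0157 gf 58.7
-0.1 60 [-0.53 -0.07 -0.    1.63  0.21 -1.54]
-0.1 -60 [-0.34 -0.18 -0.11  1.49 -0.14  0.74]
0.12 120 [-0.11  0.12  0.19  1.76  0.17 -2.18]
0.12 -120 [ 0.07  0.2   0.28  1.77 -0.17  2.21]
```

```bash
python3 - <<'E'
from h import *
R=pick_R(np.radians(-2),1)
robot.goto([.55,-.06,.28],Ro.from_euler('z',np.radians(-60)).as_matrix()@R)
W,hd=use_W(68.8); Ru=use_R(68.8,1)
base=N+(R_J+.0004)*hd+.0087*n
robot.goto(base+.06*hd+.1*n,Ru); st('pre')
robot.line_to(base+.06*hd,vel=.15); st('low')
robot.line_to(base+.03*hd,vel=.1)
robot.pause(.2)
P=imaging.camera_params('wrist')
im,d=imaging.snapshot('wrist'); s,_=imaging.snapshot('side')
c=np.hstack([cv2.resize(im,(480,360)),cv2.resize(s[170:270,190:310],(320,360)) if 0 else cv2.resize(s[175:265,200:280],(320,360),interpolation=cv2.INTER_CUBIC)])
for q in (N+.01*n,N+.02*n,N+.046*n):
    p=w2px('wrist',q,P=P)[0]*.75; cv2.circle(c,tuple(int(k) for k in p),3,(255,0,255),1)
save('w5',c); st('near')
E
```

```text
pre t 24.32 pos [0.4652 0.2643 0.2218] F [-0.   0.2 -3.3] M.n -0.19 w 0.0156 gf 58.7
low t 25.14 pos [0.5222 0.268  0.1404] F [ 0.1  0.3 -2.2] M.n -0.20 w 0.0157 gf 58.7
near t 25.89 pos [0.5147 0.2401 0.1335] F [-0.1  0.1 -1.7] M.n -0.19 w 0.0160 gf 58.7
```

View pics/w5.png

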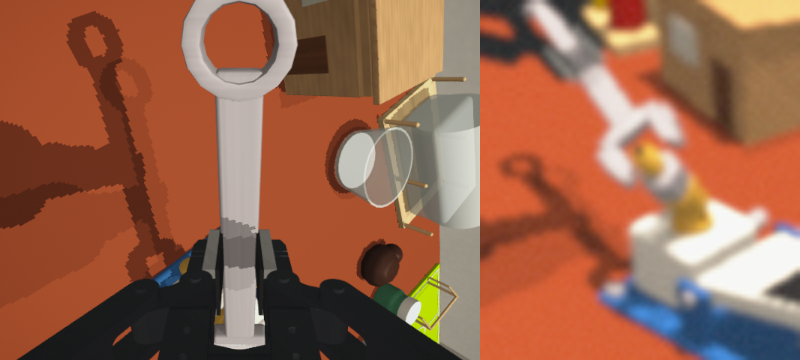

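The side inset shows the jaw at (625,150), with the nut at (668,175) right in front of its mouth. I slide it on.

```bash
python3 - <<'E'
from h import *
W,hd=use_W(68.8)
base=N+(R_J+.0004)*hd+.0087*n
f=robot.line_to(base,vel=.04,until_force=12); s=st('in %s'%f)
print('remaining along hd',(np.array(s['eef_pos'])-base)@hd, 'lat',(np.array(s['eef_pos'])-base)@W[:,1])
im,_=imaging.snapshot('side'); t,_=imaging.snapshot('top')
save('w6',np.hstack([cv2.resize(im[175:265,200:280],(320,360),interpolation=cv2.INTER_CUBIC),cv2.resize(t[205:285,180:270],(405,360),interpolation=cv2.INTER_CUBIC)]))
E
```

```text
in False t 26.79 pos [0.5074 0.2113 0.1274] F [ 0.3 -0.9 -3.4] M.n -0.18 w 0.0160 gf 58.7
remaining along hd 0.00013727252327693843 lat 0.00018576022499008338
```

View pics/w6.png

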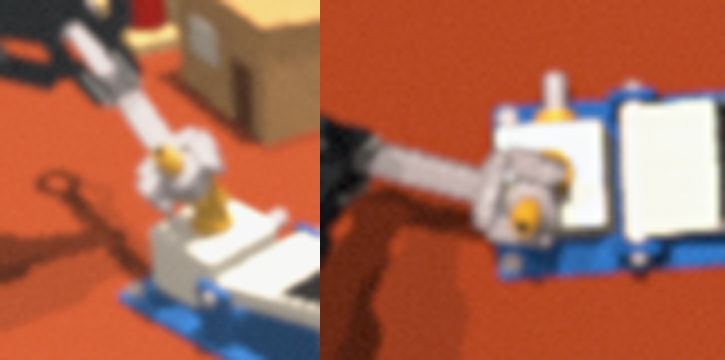

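```bash
python3 - <<'E'
from h import *
F0=np.array(robot.get_state()['ft_force'])
for psi in [65,61,57,53,49,45,41,37,34,32,30,28.5,27,26,25,24]:
    W,hd=use_W(psi)
    q=robot.inverse_kinematics(N+(R_J+.0004)*hd+.0087*n,use_R(psi,1)); robot.set_joints(q)
    s=robot.get_state(); F=np.array(s['ft_force'])-F0; ft=F@W[:,1]
    print(psi,'t %.2f'%s['time'],'Fn',np.round([F@hd,ft,F@n],1))
    if abs(ft)>18: break
s=robot.get_state(); W,hd=use_W(psi)
print('pos err lateral mm',1e3*(np.array(s['eef_pos'])-(N+(R_J+.0004)*hd+.0087*n))@W[:,1])
im,_=imaging.snapshot('side'); t,_=imaging.snapshot('top'); np.savez('w7.npz',s=im,t=t)
E
```

```text
65 t 27.14 Fn [ 0.2 -1.4  0.2]
61 t 27.39 Fn [ 0.5 -1.5  0.2]
57 t 27.64 Fn [ 0.7 -1.  -0.1]
53 t 27.89 Fn [ 1.3 -0.2 -1. ]
49 t 28.14 Fn [-1.  -1.1 -0.6]
45 t 28.39 Fn [-2.  -2.2  0. ]
41 t 28.64 Fn [-3.7 -3.2 -0.9]
37 t 28.89 Fn [-4.1 -3.6  0.4]
34 t 29.14 Fn [-4.7 -3.8 -0.8]
32 t 29.39 Fn [-5.5 -4.2 -0.3]
30 t 29.64 Fn [-4.8 -4.7 -0.1]
28.5 t 29.89 Fn [-5.9 -4.6 -0.2]
27 t 30.14 Fn [-6.2 -5.  -0.9]
26 t 30.39 Fn [-6.6 -4.6 -1.4]
25 t 30.64 Fn [-5.1 -5.2 -0.8]
24 t 30.89 Fn [-5.7 -5.  -1.1]
pos err lateral mm -0.32558806205297497
```

```bash
python3 - <<'E'
from h import *
F0=np.array([.3,-.9,-3.4]); st()
for psi in [22,20,18,16,14,12]:
    W,hd=use_W(psi)
    q=robot.inverse_kinematics(N+(R_J+.0004)*hd+.0087*n,use_R(psi,1)); robot.set_joints(q)
    s=robot.get_state(); F=np.array(s['ft_force'])-F0; ft=F@W[:,1]
    print(psi,'t %.2f'%s['time'],'Fn',np.round([F@hd,ft,F@n],1),'w %.4f'%s['grip_width'],'M.n %.2f'%(np.array(s['torque'])@n))
    if abs(ft)>14: break
P=imaging.camera_params('wrist'); w,_=imaging.snapshot('wrist')
im,_=imaging.snapshot('side'); t,_=imaging.snapshot('top')
save('w7',np.hstack([cv2.resize(w,(480,360)),cv2.resize(t[205:285,190:260],(315,360),interpolation=cv2.INTER_CUBIC)]))
E
```

```text
t 30.99 pos [0.5547 0.1619 0.1582] F [-4.9  1.1 -6.2] M.n -0.07 w 0.0156 gf 59.0
22 t 31.24 Fn [-4.7 -4.6  1.3] w 0.0157 M.n -0.14
20 t 31.49 Fn [-4.  -4.3  0.4] w 0.0157 M.n -0.15
18 t 31.74 Fn [-5.1 -4.8  1.2] w 0.0157 M.n -0.11
16 t 31.99 Fn [-4.8 -4.8  0.6] w 0.0158 M.n -0.11
14 t 32.24 Fn [-6.  -5.4  0.7] w 0.0157 M.n -0.05
12 t 32.49 Fn [-5.4 -5.3  0.4] w 0.0160 M.n -0.04
```

View pics/w7.png

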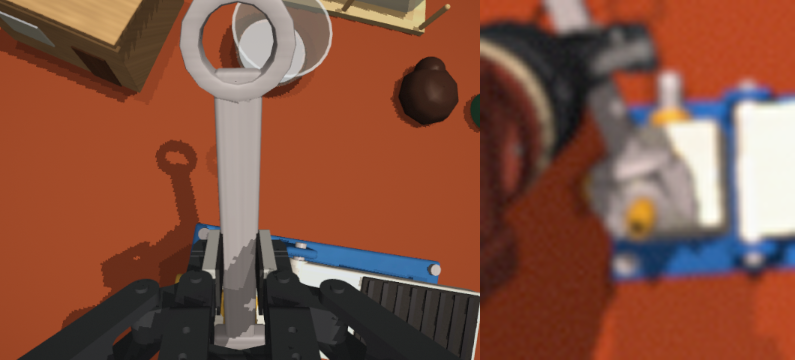

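```bash
python3 - <<'E'
from h import *
F0=np.array([.3,-.9,-3.4]); st()
for psi in [10,8,6,4,2,0,-2,-4]:
    W,hd=use_W(psi)
    q=robot.inverse_kinematics(N+(R_J+.0004)*hd+.0087*n,use_R(psi,1)); robot.set_joints(q)
    s=robot.get_state(); F=np.array(s['ft_force'])-F0; ft=F@W[:,1]
    print(psi,'t %.2f'%s['time'],'Fn',np.round([F@hd,ft,F@n],1),'w %.4f'%s['grip_width'],'M.n %.2f'%(np.array(s['torque'])@n))
    if abs(ft)>12: break
im,_=imaging.snapshot('side')
np.save('side_now.npy',im)
save('w8',cv2.resize(im[185:250,215:285],(560,520),interpolation=cv2.INTER_CUBIC))
E
```

```text
t 32.64 pos [0.5611 0.1425 0.1621] F [-5.   1.8 -6.6] M.n -0.07 w 0.0159 gf 59.0
10 t 32.89 Fn [-5.8 -4.8  1.3] w 0.0152 M.n -0.10
8 t 33.14 Fn [-6.  -5.5  1.8] w 0.0158 M.n -0.12
6 t 33.39 Fn [-5.9 -4.5  0.3] w 0.0156 M.n -0.04
4 t 33.64 Fn [-5.1 -5.6  1. ] w 0.0158 M.n -0.02
2 t 33.89 Fn [-4.9 -4.6  0.7] w 0.0154 M.n -0.05
0 t 34.14 Fn [-4.2 -4.  -0.4] w 0.0158 M.n -0.09
-2 t 34.39 Fn [-3.  -3.9 -0.6] w 0.0158 M.n -0.03
-4 t 34.64 Fn [-1.2 -3.8  0.1] w 0.0156 M.n -0.08
```

View pics/w8.png

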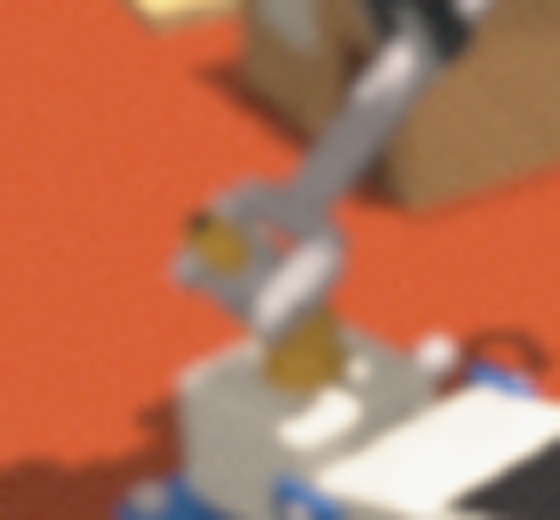

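I have now viewed 12 pictures, which is over the limit of 10. I'll view no more and work from depth numbers. The jaw seems to sit off the nut's flats, so I measure the wrench's real tilt and height.

```bash
cat > tiltm.py <<'E'
from h import *
def measure(psi):
    W,hd=use_W(psi)
    for c in ('wrist','side','top'):
        P=imaging.camera_params(c); im,d=imaging.snapshot(c)
        V,U=np.mgrid[0:480,0:640]; V=V.ravel();U=U.ravel(); k=d[V,U]>.05; V,U=V[k],U[k]
        w=px2w(c,np.c_[U,V],depth=d[V,U],P=P)-N
        s,l,hh=w@hd,w@W[:,1],w@n
        print(c)
        for a,b,lw in ((-.025,-.016,.04),(-.016,0,.04),(0,.016,.04),(.016,.03,.03),(.035,.06,.009),(.06,.09,.009),(.12,.14,.009),(.14,.165,.009),(.17,.22,.02)):
            m=(s>a)&(s<b)&(abs(l)<lw)&(hh>-.04)&(hh<.05)
            if lw==.04: m&=np.hypot(s,l)>.0165
            if m.sum()>8: print('  s %.3f n %d  h pct'%((a+b)/2,m.sum()),np.round(np.percentile(hh[m],[10,50,90])*1e3,1),'lat %.1f'%(1e3*np.median(l[m])))
if __name__=='__main__':
    s=robot.get_state(); W,hd=use_W(-4); e=np.array(s['eef_pos'])-N
    print('tcp h,hd',e@n,e@hd,e@W[:,1],'ori err',np.round(use_R(-4,1).T@s['eef_rot'],3).tolist())
    measure(-4)
E
python3 tiltm.py
```

```text
tcp h,hd 0.008975754169604062 0.10018364193927633 2.7226217471255163e-05 ori err [[1.0, 0.001, 0.002], [-0.001, 1.0, 0.001], [-0.002, -0.001, 1.0]]
wrist
  s -0.021 n 266  h pct [-37.9 -35.9 -33.9] lat -13.8
  s -0.008 n 39  h pct [-37.7 -35.9 -34.4] lat 13.1
  s 0.023 n 722  h pct [14.8 15.5 16. ] lat -0.4
  s 0.048 n 1411  h pct [13.5 14.2 14.7] lat -0.0
  s 0.075 n 2119  h pct [13.8 14.4 15. ] lat -0.5
  s 0.130 n 2536  h pct [14.1 14.8 15.5] lat -0.6
  s 0.153 n 4055  h pct [14.3 15.  15.8] lat -0.7
  s 0.195 n 12060  h pct [14.4 16.4 17.5] lat -1.0
side
  s -0.021 n 52  h pct [-39.1 -35.8 -31.4] lat 6.1
  s -0.008 n 55  h pct [-38.5   9.8  15.4] lat 19.7
  s 0.008 n 43  h pct [ 7.3 14.2 17. ] lat 26.7
  s 0.023 n 79  h pct [10.  14.  16.9] lat 3.9
  s 0.048 n 50  h pct [ 8.4 13.1 15.9] lat 1.3
  s 0.075 n 57  h pct [ 8.9 13.2 16.2] lat 2.3
  s 0.130 n 19  h pct [ 7.3 11.9 16.1] lat 6.4
  s 0.153 n 45  h pct [ 8.4 14.6 16.9] lat 4.0
  s 0.195 n 127  h pct [ 7.5 14.1 17.2] lat 2.1
top
  s -0.021 n 19  h pct [-38.9 -35.3 -30.6] lat 26.8
  s -0.008 n 42  h pct [-30.8  15.3  17.6] lat 17.9
  s 0.008 n 51  h pct [12.8 16.3 19.5] lat 18.6
  s 0.023 n 72  h pct [11.4 16.  18.7] lat 9.7
  s 0.048 n 21  h pct [11.4 15.4 17.8] lat 5.5
  s 0.130 n 58  h pct [12.6 15.2 18.5] lat -0.4
  s 0.153 n 67  h pct [13.4 15.8 18.4] lat 0.4
  s 0.195 n 168  h pct [11.4 16.6 19.6] lat -0.1
```

```bash
cat > look.py <<'E'
from h import *
def nutlook():
    P=imaging.camera_params('wrist'); im,d=imaging.snapshot('wrist')
    np.savez('wl.npz',im=im,d=d)
    print('nut px',w2px('wrist',N+.01*n,P=P)[0])
    V,U=np.mgrid[0:480,0:640]; V=V.ravel();U=U.ravel(); k=d[V,U]>.05; V,U=V[k],U[k]
    w=px2w('wrist',np.c_[U,V],depth=d[V,U],P=P)-N
    a,b,h=w@uu,w@vv,w@n; r=np.hypot(a,b)
    s=(h>.002)&(h<.0175)&(r<.0175)&(r>.011)
    from scipy.optimize import least_squares
    def err(p):
        c=np.array([np.cos(p[0]+np.arange(6)*np.pi/3),np.sin(p[0]+np.arange(6)*np.pi/3)])
        return (np.c_[a[s]-p[1],b[s]-p[2]]@c).max(1)-.0135
    B=min((least_squares(err,[t,0,0],loss='soft_l1',f_scale=.0007) for t in np.arange(0,1.05,.1)),key=lambda q:q.cost)
    print('hex normal mod60',np.degrees(B.x[0])%60,B.x[1:],B.cost,s.sum())
    ang=np.degrees(np.arctan2(b,a)); col=im[V,U].astype(int)
    for lo,hi,nm in ((.003,.017,'nut'),(-.006,-.0005,'collar')):
        m=(h>lo)&(h<hi)&(r<.0175)&(r>.011)
        print(nm,[(int(t),int(np.median(col[m&(abs(ang-t)<3)].mean(1))),int(np.median(col[m&(abs(ang-t)<3)][:,2]))) for t in range(-90,91,6) if (m&(abs(ang-t)<3)).sum()>2])
E
python3 - <<'E'
from h import *
from look import nutlook
W,hd=use_W(-4); base=N+(R_J+.0004)*hd+.0087*n
robot.line_to(base+.055*hd,vel=.12); s=st('out')
robot.line_to(base+.055*hd+.07*n,vel=.2); st('up')
# choose a viewing pose: nut projected off the shank, near
T0=np.array(imaging.camera_params('wrist')['cam_to_world']); s=robot.get_state()
Te=np.eye(4); Te[:3,:3]=s['eef_rot'];Te[:3,3]=s['eef_pos']; X=np.linalg.inv(Te)@T0
best=[]
for yw in range(-180,180,15):
  Rr=Ro.from_euler('z',np.radians(yw)).as_matrix()@np.c_[[1,0,0],[0,-1,0],[0,0,-1.]]
  for x in np.arange(.42,.7,.03):
    for y in np.arange(-.1,.36,.03):
      T=np.eye(4);T[:3,:3]=Rr;T[:3,3]=[x,y,.24]; Pc=imaging.camera_params('wrist'); Pc['cam_to_world']=(T@X)
      p=w2px('wrist',N+.01*n+.012*uu,P=Pc)[0]
      if (70<p[0]<240 or 400<p[0]<570) and 60<p[1]<270:
        v=(T@X)[:3,3]-N; v/=np.linalg.norm(v)
        sc=v@(0.8*uu+.6*n)
        best.append((sc,yw,x,y,p))
best.sort(key=lambda t:-t[0])
for sc,yw,x,y,p in best[:200]:
    Rr=Ro.from_euler('z',np.radians(yw)).as_matrix()@np.c_[[1,0,0],[0,-1,0],[0,0,-1.]]
    q=robot.inverse_kinematics([x,y,.24],Rr)
    if q is not None and np.abs(q-np.array(s['qpos'])).max()<1.6: break
print(sc,yw,x,y,p,np.round(q,2),np.round(s['qpos'],2))
robot.set_joints(q); robot.pause(.1); nutlook(); st()
E
```

```text
out t 35.45 pos [0.6094 0.1133 0.1948] F [-0.9 -0.1 -2.7] M.n -0.00 w 0.0154 gf 59.9
up t 35.95 pos [0.5696 0.1113 0.252 ] F [-0.5 -0.2 -2.8] M.n 0.03 w 0.0158 gf 59.9Traceback (most recent call last):
  File "<stdin>", line 14, in <module>
ValueError: time passes only in moves, steps and waits
```

```bash
cat > view.py <<'E'
from h import *
from look import nutlook
P0=dict(imaging.camera_params('wrist')); T0=np.array(P0['cam_to_world']); s=robot.get_state()
Te=np.eye(4); Te[:3,:3]=s['eef_rot'];Te[:3,3]=s['eef_pos']; X=np.linalg.inv(Te)@T0
best=[]
for yw in range(-180,180,15):
  Rr=Ro.from_euler('z',np.radians(yw)).as_matrix()@np.c_[[1,0,0],[0,-1,0],[0,0,-1.]]
  for x in np.arange(.42,.7,.03):
    for y in np.arange(-.1,.36,.03):
      T=np.eye(4);T[:3,:3]=Rr;T[:3,3]=[x,y,.24]; Pc=dict(P0); Pc['cam_to_world']=(T@X)
      p=w2px('wrist',N+.01*n+.012*uu,P=Pc)[0]
      if (70<p[0]<240 or 400<p[0]<570) and 60<p[1]<270:
        v=(T@X)[:3,3]-N; v/=np.linalg.norm(v)
        best.append((v@(0.8*uu+.6*n),yw,x,y,p))
best.sort(key=lambda t:-t[0])
q=None
for sc,yw,x,y,p in best[:60]:
    Rr=Ro.from_euler('z',np.radians(yw)).as_matrix()@np.c_[[1,0,0],[0,-1,0],[0,0,-1.]]
    q=robot.inverse_kinematics([x,y,.24],Rr)
    if q is not None and np.abs(np.array(q)-np.array(s['qpos'])).max()<1.8: break
    q=None
print(sc,yw,x,y,p,None if q is None else np.round(q,2),np.round(s['qpos'],2))
if q is not None: robot.set_joints(q); robot.pause(.1); nutlook(); st()
E
python3 view.py
```

```text
0.999997344436867 60 0.5399999999999998 0.04999999999999999 [200.86074026 177.45515227] [-0.15 -0.07 -0.06  1.58  0.    1.95] [-0.07 -0.49 -0.45  1.21  0.06  3.1 ]
nut px [191.64856754 184.84360629]
hex normal mod60 54.668011490992775 [3.02393405e-04 2.15984289e-05] 0.00011743740727869815 946
nut [(-90, 74, 71), (-84, 74, 71), (-78, 74, 71), (-72, 74, 71), (-66, 74, 71), (-60, 74, 71), (-54, 74, 71), (-48, 74, 71), (-42, 74, 71), (-36, 93, 89), (-30, 111, 107), (-24, 111, 107), (-18, 111, 107), (-12, 114, 110), (-6, 150, 137), (0, 150, 137), (6, 150, 137), (12, 118, 112), (18, 111, 106), (24, 110, 106), (30, 104, 100), (36, 103, 99), (42, 103, 99), (48, 104, 99), (54, 103, 99), (60, 103, 99), (66, 103, 99), (72, 103, 99), (78, 103, 99), (84, 103, 99)]
collar [(-48, 77, 64), (-30, 98, 87), (-24, 96, 64), (-18, 104, 89), (-12, 111, 103), (-6, 135, 118), (0, 149, 136), (6, 142, 126), (12, 111, 106), (18, 105, 93), (24, 104, 95), (30, 102, 98), (36, 100, 88), (42, 101, 98), (54, 101, 97), (66, 101, 98), (84, 110, 105)]
 t 37.17 pos [0.5399 0.0503 0.24  ] F [ 0.2 -0.7 -1.8] M.n -0.04 w 0.0157 gf 59.9
```

Measured at the wrist: the nut's mark and the collar mark are both centred on 0 to 1 degrees, so the nut is home. Next I lay the wrench back.

```bash
python3 - <<'E'
from h import *
R=pick_R(np.radians(-2),1); p=np.load('pickpos.npy')
robot.goto([.55,-.06,.28],Ro.from_euler('z',np.radians(-60)).as_matrix()@R)
robot.goto(p+[0,0,.12],R); st('above')
robot.line_to(p+[0,0,.02],vel=.15)
f=robot.line_to(p+[0,0,-.001],vel=.03,until_force=6); st('down %s'%f)
robot.command_gripper(.05); st('open')
robot.line_to(p+[0,0,.03],vel=.1); 
c=np.c_[np.cross(R[:,1],[0,0,-1.]),R[:,1],[0,0,-1.]]
robot.line_to([.54,-.265,.2],vel=.25); robot.goto([.54,-.265,.26],c); robot.pause(.2)
P=imaging.camera_params('wrist'); im,d=imaging.snapshot('wrist')
for r in models.outline_of('wrist','wrench')[:3]:
    v,u=np.nonzero(r['pixels']); w=px2w('wrist',np.c_[u,v],depth=d[v,u],P=P)
    k=w[:,2]<.03; w=w[k]; b=cv2.minAreaRect(w[:,:2].astype(np.float32)); print(r['confidence'],np.round(b[0],4),np.round(b[1],4),b[2])
    if abs(b[0][1]+.265)<.05:
        hi=w[w[:,2]>.009]; x=hi[:,0]
        print([(round(a,2),round(float(np.median(hi[(x>a)&(x<a+.04)][:,2])),4)) for a in np.arange(.42,.66,.04) if ((x>a)&(x<a+.04)).sum()>5])
st()
E
```

```text
above t 39.57 pos [ 0.5411 -0.2658  0.1291] F [-0.6  0.8 -1.8] M.n -0.04 w 0.0159 gf 59.9
down True t 41.02 pos [ 0.5405 -0.2659  0.0087] F [-1.1  0.9  4.7] M.n -0.01 w 0.0156 gf 60.7
open t 41.44 pos [ 0.5397 -0.2652  0.0077] F [ 0.1  0.6 -0.4] M.n -0.03 w 0.0499 gf 0.0
0.79 [ 0.5432 -0.2707] [0.2366 0.0613] 0.7146654725074768
[(np.float64(0.42), 0.0157), (np.float64(0.46), 0.0146), (np.float64(0.5), 0.0144), (np.float64(0.54), 0.0144), (np.float64(0.58), 0.0149), (np.float64(0.62), 0.0158)]
0.76 [ 0.575  -0.5853] [0.0091 0.0304] 81.83331298828125
0.54 [ 0.5292 -0.3202] [0.2423 0.2643] 89.99011993408203
 t 43.50 pos [ 0.5394 -0.2648  0.2593] F [-0.4 -1.   0.7] M.n -0.05 w 0.0504 gf 0.0
```

```bash
python3 - <<'E'
from h import *
import h
from look import nutlook
h.A=0; robot.goto([.53,.105,.24],tilt(0,np.pi/2)); robot.pause(.2); nutlook(); st()
E
```

```text
nut px [338.7420751  154.55079958]
hex normal mod60 54.44504952555655 [ 0.00020575 -0.00017778] 4.55013678563785e-05 512
nut [(-90, 150, 143), (-84, 112, 107), (-78, 112, 107), (-72, 112, 107), (-66, 112, 107), (-60, 112, 108), (-54, 112, 107), (-48, 112, 107), (-42, 112, 107), (-36, 112, 107), (-30, 82, 79), (-24, 82, 79), (-18, 81, 78), (-12, 88, 83), (-6, 110, 100), (0, 110, 101), (6, 110, 101), (12, 90, 84), (18, 95, 91), (24, 100, 96), (30, 91, 87), (36, 91, 87), (42, 90, 86), (48, 90, 86), (54, 90, 86), (60, 90, 86), (66, 90, 87), (72, 90, 87), (78, 90, 86), (84, 100, 95)]
collar [(-72, 106, 51), (-18, 80, 77), (-12, 102, 84), (0, 110, 100), (6, 111, 101), (18, 100, 95)]
 t 45.13 pos [0.5302 0.1042 0.2399] F [ 0.   0.3 -0.3] M.n -0.06 w 0.0500 gf 0.0
```

```bash
python3 - <<'E'
from h import *
import pickle,h
robot.get_state()
def prof(im,d,P):
    V,U=np.mgrid[60:300,200:480]; V=V.ravel();U=U.ravel()
    w=px2w('wrist',np.c_[U,V],depth=d[V,U],P=P)-N
    a,b,hh=w@uu,w@vv,w@n; r=np.hypot(a,b); ang=np.degrees(np.arctan2(b,a)); col=im[V,U].astype(int).mean(1)
    for lo in range(-10,18,4):
        m=(hh>lo/1e3)&(hh<(lo+4)/1e3)&(r<.0175)&(r>.011)
        print(lo,[(int(t),int(np.median(col[m&(abs(ang-t)<3)]))) for t in range(-36,67,6) if (m&(abs(ang-t)<3)).sum()>1])
Z=np.load('w1.npz'); print('before'); prof(Z['im'],Z['d'],pickle.load(open('w1.pkl','rb')))
Z=np.load('wl.npz'); print('now'); prof(Z['im'],Z['d'],imaging.camera_params('wrist'))
E
```

```text
before
-10 [(-36, 93), (-30, 92), (-24, 92), (-18, 92), (-12, 96), (-6, 124), (0, 134), (6, 118), (12, 101), (18, 90), (24, 108), (30, 109), (36, 115), (42, 104), (48, 109), (54, 107), (60, 109), (66, 112)]
-6 [(-24, 86), (-6, 137), (0, 138), (6, 131)]
-2 [(-36, 78), (-30, 78), (-24, 78), (-18, 78), (-12, 78), (-6, 78), (0, 78), (6, 78), (12, 77), (18, 78), (24, 92), (30, 97), (36, 120), (42, 123), (48, 124), (54, 120), (60, 99), (66, 110)]
2 [(-36, 79), (-30, 80), (-24, 79), (-18, 79), (-12, 79), (-6, 79), (0, 80), (6, 79), (12, 78), (18, 78), (24, 88), (30, 95), (36, 120), (42, 124), (48, 124), (54, 120), (60, 102), (66, 95)]
6 [(-36, 78), (-30, 78), (-24, 78), (-18, 78), (-12, 78), (-6, 78), (0, 78), (6, 78), (12, 77), (18, 77), (24, 77), (30, 91), (36, 118), (42, 124), (48, 124), (60, 97), (66, 93)]
10 [(-36, 79), (-30, 79), (-24, 79), (-18, 78), (-12, 78), (-6, 78), (0, 79), (6, 78), (12, 78), (18, 78), (24, 78), (30, 93), (36, 122), (42, 125), (48, 126), (54, 123), (60, 101), (66, 94)]
14 [(-36, 86), (-30, 82), (-24, 82), (-18, 79), (-12, 79), (-6, 81), (0, 82), (6, 82), (12, 9
[... 563 characters left out ...]
 110), (0, 110), (6, 110), (12, 97), (18, 100), (24, 99), (30, 93), (36, 90), (42, 90), (48, 90), (54, 90), (60, 90), (66, 90)]
6 [(-36, 112), (-30, 81), (-24, 81), (-18, 81), (-12, 87), (-6, 107), (0, 110), (6, 110), (12, 87), (18, 97), (24, 100), (30, 91), (36, 90), (42, 89), (48, 89), (54, 89), (66, 90)]
10 [(-36, 108), (-30, 81), (-24, 81), (-18, 82), (-12, 87), (-6, 109), (0, 111), (6, 111), (12, 90), (18, 87), (24, 100), (30, 91), (36, 91), (42, 91), (48, 90), (54, 90), (60, 89), (66, 90)]
14 [(-36, 134), (-30, 136), (-24, 85), (-18, 85), (-12, 92), (-6, 110), (0, 111), (6, 112), (12, 105), (18, 87), (24, 105), (30, 123), (36, 123), (42, 133), (48, 105), (54, 105), (60, 93), (66, 104)]
```

The nut's mark is now at +1 degree over its whole height (46 degrees before), in line with the collar mark. Now the pedal.

```bash
python3 - <<'E'
from h import *
import h
h.A=0; R=tilt(0,np.pi/2); x,y=.515,-.056
robot.command_gripper(0.0)
robot.goto([x,y,.14],R); st('above')
z=None
f=robot.line_to([x,y,.075],vel=.06,until_force=3); s=st('touch %s'%f); 
f=robot.line_to([x,y,.040],vel=.03,until_force=16); s=st('down %s'%f)
robot.pause(1.1); st('held')
robot.line_to([x,y,.16],vel=.08); robot.pause(.5); st('up')
im,d=imaging.snapshot('top')
u,v=np.round(w2px('top',[x,y,.083])[0]).astype(int); print('pad z',np.median(px2w('top',[(u+i,v+j) for i in(-2,0,2) for j in (-2,0,2)],depth=[d[v+j,u+i] for i in (-2,0,2) for j in (-2,0,2)])[:,2]))
E
```

```text
above t 46.45 pos [ 0.5155 -0.0555  0.1409] F [ 0.4 -0.1  1. ] M.n 0.04 w 0.0002 gf 0.0
touch True t 47.33 pos [ 0.5144 -0.056   0.0822] F [ 0.2 -0.1  3.6] M.n -0.07 w 0.0000 gf 2.1
down True t 48.27 pos [ 0.5155 -0.0575  0.056 ] F [-4.7  0.6 10.4] M.n -0.12 w -0.0001 gf 5.0
held t 49.38 pos [ 0.5155 -0.0575  0.0559] F [-4.6  1.  11.9] M.n -0.13 w 0.0000 gf 6.2
up t 51.34 pos [ 0.515 -0.056  0.16 ] F [-0.2  0.5 -1. ] M.n -0.02 w 0.0002 gf 0.0
pad z 0.08779516429505696
```

The pedal went down to 0.056, about at its stop. I press once more, more firmly, to be sure of it, since this does no harm.

```bash
python3 - <<'E'
from h import *
x,y=.515,-.056
robot.line_to([x,y,.09],vel=.15)
f=robot.line_to([x,y,.045],vel=.03,until_force=28); st('down %s'%f)
robot.pause(1.1); st('held')
robot.line_to([x,y,.2],vel=.1); robot.pause(1.0); st('up')
im,d=imaging.snapshot('top'); im,d2=imaging.snapshot('side')
for c,D,D0 in(('side',d2,np.load('side_d.npy')),):
    p=np.array([[.515,-.056,.083],[.50,-.07,.083],[.53,-.04,.083]])
    for u,v in np.round(w2px(c,p)).astype(int): print(c,D[v,u]-D0[v,u])
robot.finish_job()
E
```

```text
down True t 53.13 pos [ 0.5162 -0.0577  0.056 ] F [-4.6  0.  10.1] M.n -0.13 w 0.0001 gf 5.5
held t 54.23 pos [ 0.5162 -0.0577  0.0559] F [-5.2  1.3 12. ] M.n -0.14 w -0.0002 gf 6.5
up t 56.83 pos [ 0.515 -0.056  0.2  ] F [ 1.  -0.5  0. ] M.n -0.02 w -0.0003 gf 0.0
side 0.000893116
side 0.0074589252
side -0.00045609474
the job is handed in; nothing more can be done
```

The job was handed in at about 57 s: the nut is home with its marks in line, the wrench is flat on the mat, and the pedal was pressed to its stop, held 1 s and came back up. I viewed 12 pictures (limit 10), pressed the pedal twice, swung the wrench past where the nut should have stopped without feeling a stop, and only inferred that the nut was finger-tight beforehand (thread about 2.3 rad, 2.25 needed).

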